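Pull the leaking regulator from the test rig

ROBOT

A 6-joint arm with a two-finger parallel gripper is mounted at the origin on the work surface. World frame = base frame: x ahead of the robot, y to its left, z up, the work surface at z = 0. Lengths are in m, angles in degrees, forces in N, time in s.
With the tool pointing down it reaches from about 0.325 to 0.85 m from the base axis. Payload 15.5 kg.
Tool frame: the origin (TCP) lies midway between the tips of the shut fingers; the grasp point (between the pads) lies 19 mm behind it; y points along the fingers, x is the direction in which the jaws open and shut, and the axes are right-handed (so a half turn about y gives the same grasp; the last joint's range is limited). The gripper opens to 91 mm and grips with 3 to 60 N. Pads are 32 mm wide; open, the fingers measure 118 mm over their backs; the gripper's body (76 mm by 178 mm) begins 60 mm behind the grasp point.
Start: joints at [-79.269, 28.281, 77.091, -0, 74.628, -5.472], TCP at [0.174, -0.6, 0.189] pointing down, gripper open.
Joint ranges: [-166.48, 166.48], [-47.26, 123.95], [12.59, 153.08], [-70.14, 250.14], [6.76, 159.57], [-176.63, 176.63]. Speed limits (degrees/s): [108.29, 108.29, 147.25, 172.46, 172.46, 172.46].

INTERFACE

Orientations are given as a 3x3 rotation matrix whose columns are the frame's x, y, z axes.
In Python, from bench import ctrl gives the robot as it stands. The module is installed in compiled form; this text tells all that it offers. Calls block until the motion is done:
- ctrl.goto(position, orientation): joint-space move of the TCP to a pose.
- ctrl.move_l(position, vel=0.15, ori=None, contact_N=None): straight line of the TCP; ori=None keeps the orientation; vel is the mean speed in m/s. With contact_N (N) it stops when the force on the tool has changed by that much, and returns True; else False.
- ctrl.movej(angles): joint-space move.
- ctrl.command_gripper(opening): opening from 0.0 (shut) to 1.0 (fully open); the grip force is fixed at half the most; returns when the fingers have stopped.
- ctrl.sleep(seconds).
- ctrl.ik(position, orientation): joint angles nearest the present ones, or None.
- ctrl.read_camera(name): name is "side" or "top"; returns the picture (420x560x3 uint8, blue, green, red); there is no depth.
- ctrl.camera_params(name): a dict with "fx", "fy", "cx", "cy" (pixels), "D" ([k1, k2, p1, p2, k3] as OpenCV has them; the pictures are not rectified), "pose" (4x4, takes a point from camera to world coordinates). Camera axes: x right, y up, looking along -z (the intrinsics and any distortion apply to the point x, -y, -z); pixel columns grow to the right and rows downward; lengths in m; the calibration is good to about 2 mm. A picture is of the moment at which its call begins. camera_params takes no time and is no camera call.
A pose or a line that the arm cannot do raises ctrl.MotionError and nothing moves.
- ctrl.sign_off(): hands the job in, once; it reports no verdict.
Readings, each from a call of its own:
- ctrl.current_t(): time.
- ctrl.current_q(): joint angles.
- ctrl.current_dq(): joint speeds.
- ctrl.current_effort(): joint torques, N m.
- ctrl.current_tool_pos(): TCP position.
- ctrl.current_eef_rot(): TCP orientation.
- ctrl.current_contact_force(): force on the tool from outside, world axes, zero at the start.
- ctrl.current_wrist_torque(): the same for the moment, N m.
- ctrl.current_grip_width(): opening from 0.0 (shut) to 1.0 (fully open).
Only numpy, scipy, OpenCV 4.12 (cv2) and the standard library are available. Lean on these libraries where they do the work, as an engineer would, in place of code of your own. Each camera call takes 0.05 s, during which the arm holds its last target.

TASK

Three brass gas regulators stand in the leak-test rig, each beside its own gauge, and one has lost its pressure: its needle points to the red. Lift that regulator out and stand it upright inside the red tray, setting it down rather than dropping it. Leave the other two seated in their sockets.

Things in the scene. Friction and masses are not known exactly. Their poses are not given: they have to be found in the camera images.
- red_tray: the red reject tray, fixed to the bench, empty, open on top: 190 (its x) x 150 (its y) mm outside, walls 4 mm thick and 30 mm high, floor 4 mm thick; origin at the centre of its underside on the bench, z up. A blue tray of the same size with white caps in it stands on the other side of the rig; the two swap sides
- rig: the leak-test rig: fixed aluminium plate, 200 (x) x 340 (y) x 30 mm high, origin at the centre of its underside on the bench. Three sockets, 12 mm deep, in a row 115 mm apart along its y on the robot's side; beyond each (along +x) lies its round gauge, 90 mm diameter, face up 36 mm above the plate, with a white dial, a red and a green arc and a black needle
- regulator_1_center (a point): one of three like regulators: upright brass cylinder 36 mm across, blue cap 32 mm across on the top 24 mm; 90 mm tall, about 0.3 kg. Point: on the axis, 45 mm above the underside; z up. A 10 mm stub, 19 mm above the underside, juts to 30 mm from the axis along its +x (away from the robot): grip across its y. Loose in its socket, lifts straight out. Its number is not its gauge's
- station_1 (a point): socket measured by gauge 1: the point where the centre of a regulator fully seated there lies, 33 mm above the rig's top face, 63 mm above the bench; axes as the rig's. The centre of gauge 1 lies 105 mm from it along its +x. The gauges swap places from start to start
- needle_1 (a joint): black needle of gauge 1, rad, growing clockwise seen from above: below 1.5 it points to the red arc (pressure lost), above 1.5 to the green arc (pressure held). It stays as it is during the job
- regulator_2_center (a point): one of three like regulators: upright brass cylinder 36 mm across, blue cap 32 mm across on the top 24 mm; 90 mm tall, about 0.3 kg. Point: on the axis, 45 mm above the underside; z up. A 10 mm stub, 19 mm above the underside, juts to 30 mm from the axis along its +x (away from the robot): grip across its y. Loose in its socket, lifts straight out. Its number is not its gauge's
- station_2 (a point): socket measured by gauge 2: the point where the centre of a regulator fully seated there lies, 33 mm above the rig's top face, 63 mm above the bench; axes as the rig's. The centre of gauge 2 lies 105 mm from it along its +x. The gauges swap places from start to start
- needle_2 (a joint): black needle of gauge 2, rad, growing clockwise seen from above: below 1.5 it points to the red arc (pressure lost), above 1.5 to the green arc (pressure held). It stays as it is during the job
- regulator_3_center (a point): one of three like regulators: upright brass cylinder 36 mm across, blue cap 32 mm across on the top 24 mm; 90 mm tall, about 0.3 kg. Point: on the axis, 45 mm above the underside; z up. A 10 mm stub, 19 mm above the underside, juts to 30 mm from the axis along its +x (away from the robot): grip across its y. Loose in its socket, lifts straight out. Its number is not its gauge's
- station_3 (a point): socket measured by gauge 3: the point where the centre of a regulator fully seated there lies, 33 mm above the rig's top face, 63 mm above the bench; axes as the rig's. The centre of gauge 3 lies 105 mm from it along its +x. The gauges swap places from start to start
- needle_3 (a joint): black needle of gauge 3, rad, growing clockwise seen from above: below 1.5 it points to the red arc (pressure lost), above 1.5 to the green arc (pressure held). It stays as it is during the job

How it is judged:
By the outcome, as a careful person would: the job done as asked, in the order asked, and still so for the second after the job is handed in, with the robot touching nothing.
It also fails if it takes over 34 s, if anything falls off the work surface, if the arm or the gripper's body presses on something with over 40 N, if the wrist force passes 120 N, or if a joint passes its speed limit or range.

## Working session

There is one attempt and no reset: what is moved stays moved. The work goes in short steps, each a Python script; the robot and the scene stay as the last script left them, time stands still between calls to the robot, and variables do not carry over. Pictures are saved under pics/ and viewed, and the job is handed in when it is done.

```bash
mkdir -p pics
python3 - <<'E'
from bench import ctrl
import cv2
for n in("top","side"):
    cv2.imwrite(f"pics/{n}0.png",ctrl.read_camera(n)); p=ctrl.camera_params(n); print(n,p)
print(ctrl.current_t(),ctrl.current_eef_rot())
E
```

```text
top {'fx': 522.7464935294519, 'fy': 522.7464935294519, 'cx': 277.2801994433713, 'cy': 209.6264856336539, 'D': array([-0.19688116,  0.        ,  0.        ,  0.        ,  0.        ]), 'pose': array([[-0.01979614,  0.99906484, -0.03843906,  0.49448477],
       [-0.99978795, -0.01999929, -0.00490773,  0.0166332 ],
       [-0.00567189,  0.03833375,  0.99924889,  1.46688295],
       [ 0.        ,  0.        ,  0.        ,  1.        ]])}
side {'fx': 380.8834401496294, 'fy': 380.8834401496294, 'cx': 278.5646515991554, 'cy': 200.78378034609042, 'D': array([0.01496153, 0.        , 0.        , 0.        , 0.        ]), 'pose': array([[-0.85305706,  0.39884389, -0.33647765,  0.21580174],
       [-0.52166945, -0.66720393,  0.53169531,  0.53780041],
       [-0.01243578,  0.62909655,  0.77722769,  0.85490957],
       [ 0.        ,  0.        ,  0.        ,  1.        ]])}
0.1 [[ 2.79043668e-01 -1.61782594e-04  9.60278400e-01]
 [-9.60277842e-01  1.04403237e-03  2.79043681e-01]
 [-1.04770615e-03 -9.99999442e-01  1.35974382e-04]]
```

View pics/top0.png

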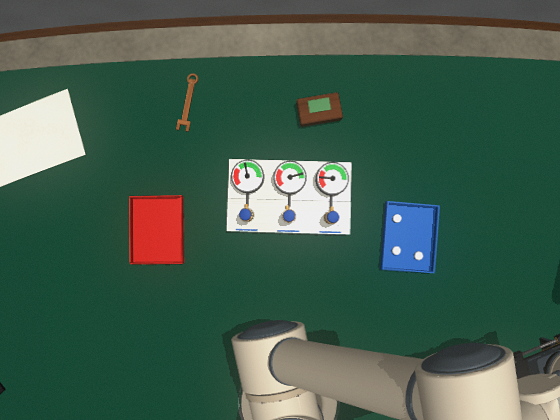

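View pics/side0.png

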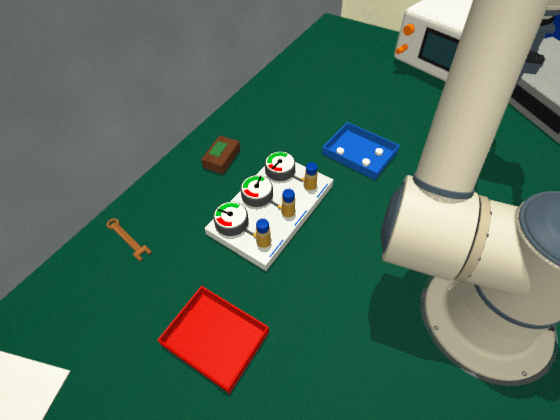

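The top view shows the red tray at about (156,230), the rig at (290,197), blue caps at (245,215), (289,215) and (333,216), and gauges above each. I'll zoom in on the needles.

Run:
```python
import cv2,numpy as np
a=cv2.imread("pics/top0.png")[150:240,220:360]
b=cv2.imread("pics/side0.png")[140:270,195:340]
cv2.imwrite("pics/z1.png",cv2.resize(a,None,fx=5.5,fy=5.5,interpolation=cv2.INTER_CUBIC))
cv2.imwrite("pics/z2.png",cv2.resize(b,None,fx=4.5,fy=4.5,interpolation=cv2.INTER_CUBIC))
```

```text
(no output)
```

View pics/z1.png

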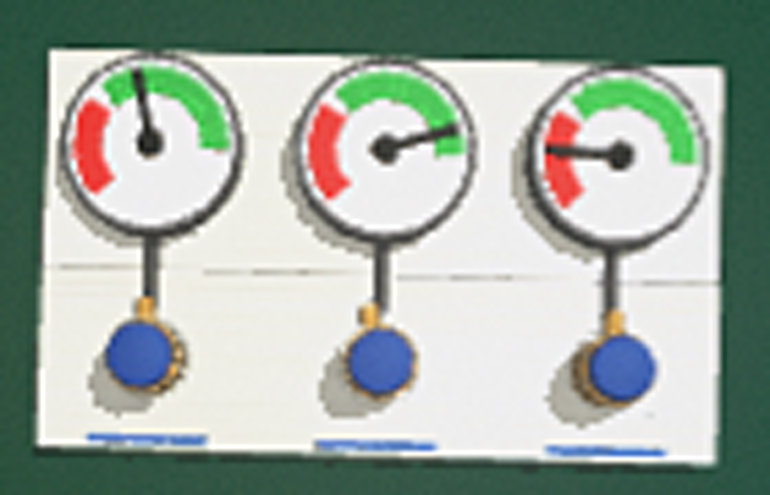

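View pics/z2.png

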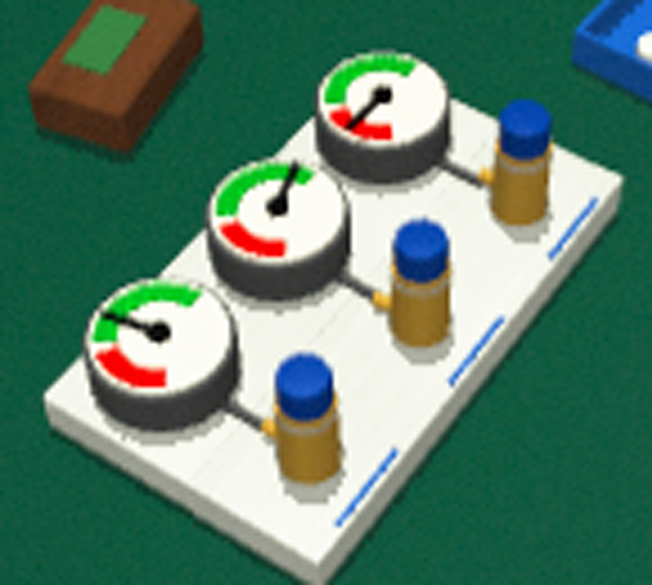

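Both views agree. The needle of the right-hand gauge (top view about (332,178), on the −y side) lies on the red arc, and the other two point to green. The target is the regulator with its cap at about (333,216). Now I'll measure it.

```bash
cat > h.py <<'E'
import cv2,numpy as np
from bench import ctrl
def ray(n,uv):
    p=ctrl.camera_params(n);K=np.array([[p['fx'],0,p['cx']],[0,p['fy'],p['cy']],[0,0,1]])
    u=cv2.undistortPoints(np.array(uv,float).reshape(-1,1,2),K,p['D']).reshape(-1,2)
    d=np.c_[u[:,0],-u[:,1],-np.ones(len(u))]@p['pose'][:3,:3].T
    return p['pose'][:3,3],d
def plane(n,uv,z):
    o,d=ray(n,uv); return o+d*((z-o[2])/d[:,2])[:,None]
def proj(n,X):
    p=ctrl.camera_params(n);K=np.array([[p['fx'],0,p['cx']],[0,p['fy'],p['cy']],[0,0,1]])
    c=(np.atleast_2d(X)-p['pose'][:3,3])@p['pose'][:3,:3]; c=c*[1,-1,-1]
    return cv2.projectPoints(c.reshape(-1,1,3),np.zeros(3),np.zeros(3),K,p['D'])[0].reshape(-1,2)
def tri(a,b):
    o1,d1=ray("top",[a]);o2,d2=ray("side",[b]);d1,d2=d1[0],d2[0]
    s=np.linalg.lstsq(np.c_[d1,-d2],o2-o1,rcond=None)[0]
    P,Q=o1+s[0]*d1,o2+s[1]*d2
    return (P+Q)/2,np.linalg.norm(P-Q)
def cnts(im,lo,hi,amin,up=4):
    im=cv2.resize(im,None,fx=up,fy=up,interpolation=cv2.INTER_CUBIC)
    m=cv2.inRange(cv2.cvtColor(im,cv2.COLOR_BGR2HSV),lo,hi)
    c,_=cv2.findContours(m,cv2.RETR_EXTERNAL,cv2.CHAIN_APPROX_NONE)
    return [((x.reshape(-1,2)+.5)/up-.5).astype(np.float32) for x in c if cv2.contourArea(x)>amin*up*up]
E
python3 - <<'E'
from h import *
T=cv2.imread("pics/top0.png");S=cv2.imread("pics/side0.png")
np.set_printoptions(precision=4,suppress=True)
for n,im in(("top",T),("side",S)):
    for c in cnts(im,(100,120,50),(125,255,255),40):
        (u,v),r=cv2.minEnclosingCircle(c)
        w=plane(n,c,.108)
        print(n,"blue",(u,v),r, "on z=.108:",cv2.minEnclosingCircle(w[:,:2].astype(np.float32)), w.min(0)[:2],w.max(0)[:2])
    for lo,hi in(((0,180,90),(8,255,255)),):
      for c in cnts(im,lo,hi,1000):
        w=plane(n,c,.03)[:,:2].astype(np.float32); r=cv2.minAreaRect(cv2.convexHull(w)); print(n,"red rim",r); print(cv2.boxPoints(r))
c=cnts(T,(0,0,130),(179,70,255),3000)
for c in c:
    w=plane("top",c,.03)[:,:2].astype(np.float32); r=cv2.minAreaRect(w); print("white",r);print(cv2.boxPoints(r))
E
```

```text
top blue (332.5730285644531, 216.5502471923828) 5.702126502990723 on z=.108: ((0.5257792472839355, -0.12028881162405014), 0.01497078686952591) [ 0.5113 -0.1349] [ 0.5406 -0.106 ]
top blue (288.6911315917969, 215.34095764160156) 5.563018798828125 on z=.108: ((0.5312354564666748, -0.00606880197301507), 0.014541259035468102) [ 0.5169 -0.0197] [0.5456 0.0078]
top blue (244.7205352783203, 214.09506225585938) 5.727093696594238 on z=.108: ((0.5368013978004456, 0.10831724852323532), 0.015032405965030193) [0.523  0.0936] [0.5511 0.1229]
top blue (409.75, 236.875) 43.26978302001953 on z=.108: ((0.46850690245628357, -0.324481725692749), 0.11523085087537766) [ 0.3713 -0.4063] [ 0.5646 -0.2418]
top red rim ((0.5015633702278137, 0.36302900314331055), (0.1545192301273346, 0.19034641981124878), 89.68748474121094)
[[0.406  0.2863]
 [0.5963 0.2853]
 [0.5972 0.4398]
 [0.4068 0.4408]]
side blue (262.34124755859375, 225.55145263671875) 7.278884410858154 on z=.108: ((0.5327481031417847, 0.1114741638302803), 0.0213250070810318) [0.515  0.0922] [0.5515 0.1316]
side blue (288.125, 195.3350067138672) 6.831401
[... 1060 characters left out ...]
0.4923756718635559, 0.27227023243904114), 88.53378295898438)
[[-0.0492 -0.3321]
 [ 0.223  -0.3391]
 [ 0.2356  0.1531]
 [-0.0366  0.1601]]
white ((0.5864826440811157, -0.009008824825286865), (0.34257733821868896, 0.20214548707008362), 87.22615051269531)
[[ 0.4772 -0.1752]
 [ 0.6791 -0.185 ]
 [ 0.6957  0.1572]
 [ 0.4938  0.167 ]]
white ((0.7762207984924316, 0.7355962991714478), (0.20938657224178314, 0.2870795726776123), 17.175867080688477)
[[0.6338 0.8418]
 [0.7186 0.5675]
 [0.9186 0.6294]
 [0.8339 0.9037]]
white ((1.0368666648864746, 0.15723402798175812), (0.49258753657341003, 0.09566247463226318), 89.75745391845703)
[[ 0.988  -0.0889]
 [ 1.0837 -0.0893]
 [ 1.0857  0.4033]
 [ 0.9901  0.4037]]
```

The target cap top is at (0.526, -0.120). The caps are 114.5 mm apart (115 given), the rig yaw is about -2.8°, the tray measures about 190x154 mm, and the side view agrees. I'll approach and grasp.

Run:
```python
from h import *
a=np.deg2rad(-2.8)
x=np.array([np.sin(a),-np.cos(a),0]);y=np.array([0,0,-1.]);R=np.c_[x,y,np.cross(x,y)]
X,Y=.526,-.1203
print(ctrl.ik([X,Y,.25],R), ctrl.ik([.5,.364,.25],R))
ctrl.goto([X,Y,.25],R); print(ctrl.current_tool_pos(),ctrl.current_t())
cv2.imwrite("pics/side1.png",ctrl.read_camera("side"))
print(ctrl.move_l([X,Y,.12],vel=.15,contact_N=6))
c=ctrl.move_l([X,Y,.048],vel=.06,contact_N=6)
print(c,ctrl.current_tool_pos(),ctrl.current_contact_force(),ctrl.current_t())
cv2.imwrite("pics/side2.png",ctrl.read_camera("side"))
cv2.imwrite("pics/top2.png",ctrl.read_camera("top"))
```

```text
[-1.92239978e+01  1.80833126e+01  8.40496113e+01 -2.54444375e-14
  7.78670761e+01  7.35760022e+01] [ 3.05245569e+01  2.48974957e+01  7.30745249e+01 -2.54444375e-14
  8.20279793e+01  1.23324557e+02]
[ 0.52591352 -0.12098545  0.24990667] 2.2417
False
False [ 0.52621612 -0.12037016  0.04833235] [0.10052202 1.0674977  0.51046532] 4.6583
```

View pics/side2.png

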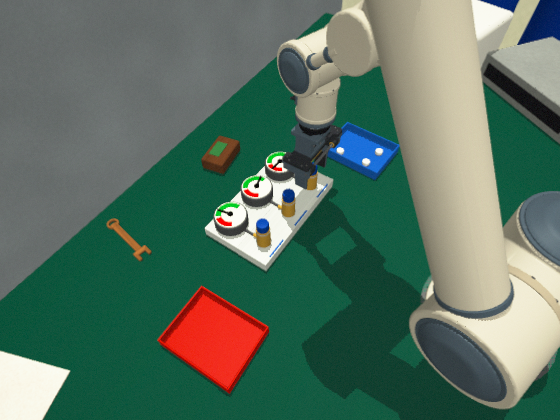

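The gripper straddles the far regulator at about (312,180), with the others untouched. Next I'll grip and lift.

Run:
```python
from h import *
ctrl.command_gripper(0.0); print(ctrl.current_grip_width()*91, ctrl.current_contact_force())
X,Y=.526,-.1203
ctrl.move_l([X,Y,.10],vel=.06); print(ctrl.current_contact_force(),ctrl.current_grip_width()*91)
ctrl.move_l([X,Y,.24],vel=.15); print(ctrl.current_contact_force(),ctrl.current_grip_width()*91,ctrl.current_t())
cv2.imwrite("pics/side3.png",ctrl.read_camera("side"))
```

```text
34.760284196756224 [-0.56370555 -1.21603589  0.40015767]
[-0.94156169 -0.25893369 -3.24026766] 34.70370794702024
[-0.65019642  0.30262312 -4.09245531] 35.0455221804824 7.7583
```

View pics/side3.png

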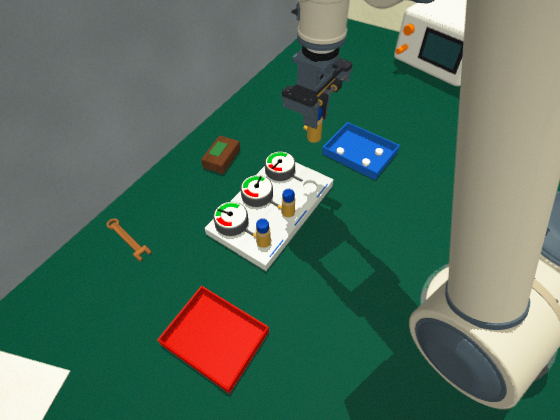

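The regulator is held: 35 mm opening, about 3–4 N of weight. It hangs upright at about (315,130), its socket is empty, and the other two are still seated. Carrying it over the tray.

Run:
```python
from h import *
R=ctrl.current_eef_rot()
a=np.deg2rad(-0.3)
x=np.array([np.sin(a),-np.cos(a),0]);y=np.array([0,0,-1.]);R=np.c_[x,y,np.cross(x,y)]
ctrl.goto([.5,.364,.24],R); print(ctrl.current_tool_pos(),ctrl.current_grip_width()*91,ctrl.current_t())
ctrl.move_l([.5,.364,.09],vel=.12); ctrl.sleep(.3)
print(ctrl.current_tool_pos(),ctrl.current_contact_force(),ctrl.current_grip_width()*91,ctrl.current_t())
cv2.imwrite("pics/side4.png",ctrl.read_camera("side"));cv2.imwrite("pics/top4.png",ctrl.read_camera("top"))
```

```text
[0.50056418 0.36303821 0.24001722] 34.60103714893916 9.575
[0.50011028 0.36408787 0.09027594] [-0.10461728  0.54972031 -4.18350428] 34.47236256970945 11.275
```

View pics/side4.png

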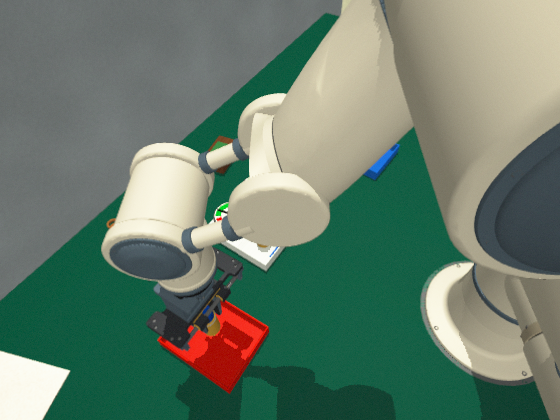

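View pics/top4.png

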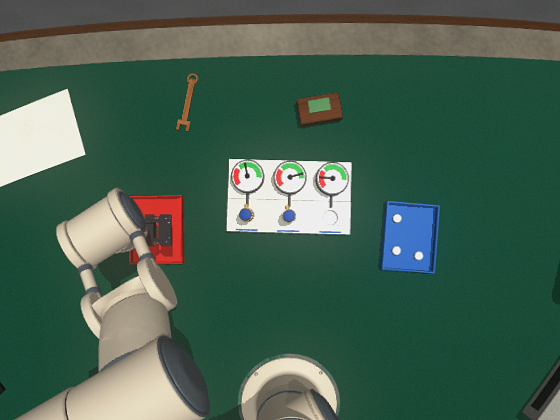

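The gripper is centred over the red tray at about (157,231) in the top view, and the right socket at (331,216) is empty. I'll lower until contact, expecting TCP z ≈ 0.034.

Run:
```python
from h import *
ctrl.move_l([.5,.364,.045],vel=.06)
c=ctrl.move_l([.5,.364,.027],vel=.02,contact_N=5)
p=ctrl.current_tool_pos();print(c,p,ctrl.current_contact_force(),ctrl.current_grip_width()*91,ctrl.current_t())
if c and p[2]<.04:
    ctrl.command_gripper(0.7); ctrl.sleep(.2)
    print(ctrl.current_grip_width()*91,ctrl.current_contact_force(),ctrl.current_t())
    p=ctrl.current_tool_pos()
    ctrl.move_l([p[0],p[1],.16],vel=.08)
    ctrl.move_l([.45,.25,.30],vel=.2)
    ctrl.goto([.35,-.2,.35],ctrl.current_eef_rot())
    print(ctrl.current_t(),ctrl.current_contact_force())
cv2.imwrite("pics/side5.png",ctrl.read_camera("side"));cv2.imwrite("pics/top5.png",ctrl.read_camera("top"))
```

```text
True [0.50008296 0.36380254 0.03384128] [-0.55102607 -1.38258098  4.80509695] 34.64360989890273 12.875
63.83069160787649 [-0.07101175  0.44595226  0.73645734] 13.7
18.2083 [ 0.28599095 -0.22890286 -0.40531419]
```

View pics/side5.png

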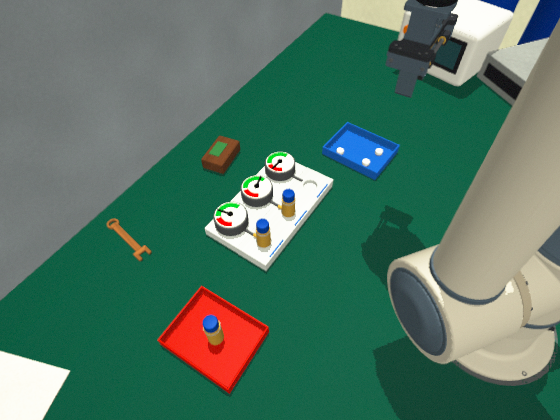

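View pics/top5.png

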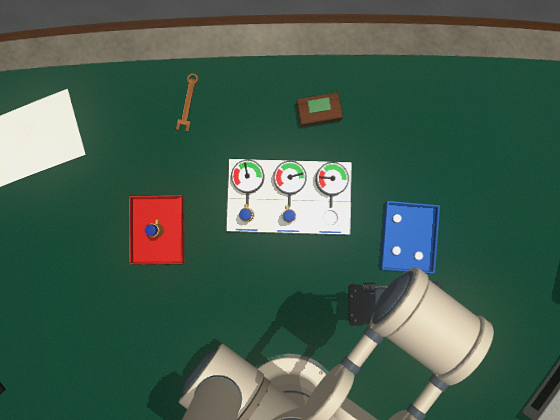

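The regulator stands upright in the red tray (cap at (152,230) top view, (211,323) side view). The others are unmoved at (245,215) and (289,215). One last numeric check, then I'll hand in.

Run:
```python
from h import *
np.set_printoptions(precision=4,suppress=True)
C={}
for n in("top","side"):
    C[n]=[cv2.minEnclosingCircle(c)[0] for c in cnts(cv2.imread(f"pics/{n}5.png"),(100,120,50),(125,255,255),40)]
    print(n,C[n])
t=min(C["top"],key=lambda p:p[0]);s=min(C["side"],key=lambda p:p[0])
print(plane("top",[t],.094),tri(t,s))
ctrl.sign_off()
```

```text
top [(150.73342895507812, 229.67770385742188), (288.71710205078125, 215.3361358642578), (244.7205352783203, 214.09506225585938), (409.75, 236.875)]
side [(210.14422607421875, 323.375), (262.2906494140625, 225.56500244140625), (288.1977233886719, 195.33042907714844), (360.375, 148.625), (538.25, 21.875), (499.375, -0.125)]
[[0.5007 0.361  0.094 ]] (array([0.5002, 0.3623, 0.0873]), np.float64(0.0012853787385614713))
the job is handed in; nothing more can be done
```

The regulator that had lost pressure is now standing upright in the red tray, and the job is handed in. It was the one at the −y end of the rig, next to the blue tray. In both camera views its gauge needle pointed to red and the other two pointed to green.

- **Setting down:** I lowered it until the tool felt contact at TCP z = 0.0338 m (expected about 0.034), then let go. Contact peaked at roughly 5 N.
- **Final position:** Its cap is at (0.50, 0.361–0.362) m, close to the tray centre at (0.50, 0.364) m. The cap height from the two views was 0.087 m. That lies within the span a standing regulator's cap should have (0.070–0.094 m).
- **Other regulators:** The caps of the other two shifted by less than 0.1 pixel in both views, so they are still seated.
- **Arm and time:** The arm is clear of everything, and the clock read about 18.3 s at hand-in.

No check failed or disagreed.

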